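Hang up the dip basket and present the ball dish to the ball trough

TASK

The wire dip basket is in the way in front of the pinball ball trough: hang it up by its handle, level, across both prongs of the twin hook and let go of it. Then lift the steel dish by the black grip of its bow and, keeping it level and smooth so that the loose ball stays in the middle, carry it to the trough and turn it until its pouring lip points straight at the trough's open mouth, the tip of the lip within two fingers' width of the mouth and a little higher than the channel's floor. Finish while still holding the dish there, still, level and touching nothing else, ready to be tipped; leave everything else on the bench where it is.

Things in the scene. Friction and masses are not known exactly. Their poses are not given: they have to be found in the camera images.
- basket: Plain steel wire dip basket, 86 (x) by 126 (y) by 60 mm high, 0.2 to 0.33 kg, loose, standing before the trough's mouth. Origin: centre of its underside; z up. A rigid bail of 8 mm wire stands over its middle in the plane x = 0: uprights at y = +-63.5 mm, straight top bar along y with its centre line 155 mm up. The bar's middle 44 mm is a black grip 12 mm thick.
- basket_grip (a point): Centre of the black grip of the basket's bail, 155 mm above the basket's underside; the bar runs along its y, so the fingers close along its x.
- hook: Twin-hook drip stand, fixed. Origin: on the bench under the hanging place. Tray x -90..130, y +-90 mm, rim 14 mm high; post (18 mm thick, 222 mm high) at x = +103 mm. Two level 8 mm prongs at y = +-40 mm, nothing between them, run along x from a cross bar at +98 to -40 mm, centre line 220 mm up, then bend up to tips at x = -52 mm, 245 mm up. Nothing stands above the prongs elsewhere.
- hook_hang (a point): Where the centre of the basket's grip is once its bar lies across both prongs: 228 mm above the bench, midway between the prongs, bar along y. The prongs enter the bail from the front: with the grip about 90 mm before this point (its -x) and 45 mm higher, move along +x, then lower the bar; the fingers fit between the prongs. Errors of 10 mm along y, 20 mm along x do no harm.
- dish: Shallow round dish of plain steel, 170 mm diameter, rim 30 mm high, 0.24 to 0.34 kg, loose, with a pouring lip on its +x side, which at first points to one side of the bench. Inside it rises from the centre at 6 degrees out to 40 mm, then at 12. Origin: centre of the flat underside; z up. A rigid 6 mm wire bow, 178 mm wide, arches over it along its y, with a black grip at the top.
- dish_grip (a point): Centre of the black grip at the top of the dish's bow: a round bar 12 mm thick and 60 mm long along the dish's y, 112 mm above the dish's underside, straight above the dish's centre; the fingers close along the dish's x.
- dish_lip (a point): Tip of the pouring lip: 108 mm from the dish's centre along its +x, 24 mm above its underside; the lip is about 25 mm wide there.
- dish_centre (a point): Where the ball's centre is when the ball rests in the middle of the dish: 20 mm above the dish's underside, on its axis.
- ball_center (a point): Centre of the loose polished steel ball, 27 mm diameter, 80 g, that starts at rest in the middle of the dish. It rolls freely: it leaves the middle if the dish tilts by more than about 5 degrees or is accelerated by more than about 0.9 m/s2.
- trough: Pinball ball trough on a wooden stand 110 mm wide, fixed: an open steel channel 34 mm wide with sides 22 mm high, from the mouth (two guide plates flare to 50 mm apart and reach 19 mm before it) along its +x, falling 8 degrees, 205 mm long, four balls in its lower end. Highest point 113 mm above the bench. Origin: on the bench below the mouth; +x is the way a ball would run in.
- trough_mouth (a point): Middle of the channel's floor at the mouth, 90 mm above the bench. The dish's lip has to come close before or over this point, pointing along the trough's +x, with the tip 5 to 60 mm higher than it.
- polish_jar: White plastic jar with a steel lid, 48 mm diameter, 55 mm high; stays where it is.
- mug: White mug, 76 mm diameter, 85 mm high; stays where it is.
- tape_roll: Roll of brown tape lying flat, 100 mm diameter, 48 mm high; stays where it is.
- screwdriver: Screwdriver 190 mm long lying on the bench; stays where it is.
- glove_box: White and blue carton of gloves, 120 by 230 by 70 mm; stays where it is.
- ticket_carton: Brown carton, 160 by 220 by 110 mm; stays where it is.
- spray_bottle: Spray bottle with a trigger head, 72 mm diameter, 236 mm high; stays where it is.
- table: The plywood bench; its top is at height 0.

How it is judged:
By the outcome, as a careful person would: the job done as asked, in the order asked, and still so for the second after the job is handed in, while the arm keeps its last pose, push and grip.
It also fails if it takes over 72 s, if anything falls off the work surface, if the arm or the gripper's body presses on something with over 40 N, if the wrist force passes 120 N, or if a joint passes its speed limit or range.

ROBOT

A 6-joint arm with a two-finger parallel gripper is mounted at the origin on the work surface. World frame = base frame: x ahead of the robot, y to its left, z up, the work surface at z = 0. Lengths are in m, angles in rad, forces in N, time in s.
With the tool pointing down it reaches from about 0.3 to 0.825 m from the base axis. Payload 5.4 kg.
Tool frame: the origin (TCP) lies midway between the tips of the shut fingers; the grasp point (between the pads) lies 19 mm behind it (ctrl.grip_depth is the distance from the TCP to the grasp point, in m); z points along the fingers, y is the direction in which the jaws open and shut (so a half turn about z gives the same grasp; the last joint's range is limited). The gripper opens to 92 mm and grips with 3 to 60 N. Pads are 20 mm wide; open, the fingers measure 128 mm over their backs; the gripper's body (75 mm by 189 mm) begins 69 mm behind the grasp point.
Start: joints at [0.946, 0.158, 1.597, -0, 1.386, -0.21], TCP at [0.232, 0.526, 0.215] pointing down, gripper open.
Joint ranges: [-2.91, 2.91], [-0.94, 2.29], [0.18, 2.7], [-1.29, 4.43], [0.17, 2.64], [-3, 3]. Speed limits (rad/s): [2.57, 2.57, 3.14, 3.14, 3.14, 3.14].

INTERFACE

Orientations are given as a rotation vector (axis times angle).
In Python, from workcell import ctrl gives the robot as it stands.
- The arm moves only by the tool step_arm, never from a script. Its argument "series" is a list of rows, each a list of 3 entries, a list of its own where there are three numbers: the shift along the tool's x, y, z in mm, then the turn about the tool's z in rad, then the finger opening in mm, from 0 to 91.9. In form: [[[x, y, z], roll, claw], ...]. A call has 1 to 5 rows; each row is the pose to reach, as a shift and turn from the pose commanded when the call began, along the tool's axes at that moment; what a row does not reach only later rows make up. A row lasts 1/12 s, in which the tool goes at most 41.7 mm and 7.16 degrees, less where a joint would pass 70% of its speed; a pose out of reach is approached as far as the arm can. A call with a gripper value outside its range is refused whole. The fingers move at their own pace and stop on an object; "newtons" is the grip in N (left out, the last holds). Time passes only in rows, so rows that repeat a pose let the fingers close. It gives the time, the measured TCP pose, the force and the opening at its end, in the units of the state.
- ctrl.read_state(): the state, without advancing time (a new reading comes with each control period).
- ctrl.grab_frame(name): name is "side" or "top" or "wrist"; returns the picture (420x560x3 uint8, red, green, blue); there is no depth.
- ctrl.camera_info(name): a dict with "intrinsics" (3x3 intrinsics, pixels), "xyz" and "attitude" of the camera in the world; the wrist camera has in their place "T_tool_cam" (4x4, takes a point from camera to tool coordinates, whose origin is the TCP and whose axes are the flange's). Camera axes: x right, y up, looking along -z (the intrinsics and any distortion apply to the point x, -y, -z); pixel columns grow to the right and rows downward; lengths in m; the calibration is good to about 2 mm. A picture is of the moment at which its call begins: read the wrist's pose just before it. camera_info takes no time and is no camera call.
- ctrl.hand_in(): hands the job in, once; it reports no verdict.
Trained networks look in the newest picture that a camera, given by its name, has taken for a name from the list of things; names that differ only in an ending like _2 or _b are one class to them, and where a whole thing is asked for, a point or a joint stands for the part that bears it (a point fixed in the world has none). Each returns a list of dicts, best first, with "conf" (0 to 1); they miss things now and then, are a little off and sometimes report something else, mostly with a low value. They report only what shows in the picture. A call takes as long as a camera call.
- ctrl.boxes_of(label, camera): "at" ([column, row] in pixels, amid what is visible of it).
- ctrl.landmark_of(label, camera): "at" ([column, row] in pixels: a listed point, or the origin of a listed thing).
The state is a dict: "time_s": time; "joints": joint angles; "joint_velocities": joint speeds; "joint_torque": joint torques, N m; "ee_pos": TCP position; "orientation": TCP orientation; "contact_force": force on the tool from outside, world axes, zero at the start; "ft_torque": the same for the moment, N m; "finger_gap": opening from 0.0 (shut) to 1.0 (fully open).
Only numpy, scipy, OpenCV 4.12 (cv2) and the standard library are available. Lean on these libraries where they do the work, as an engineer would, in place of code of your own. Each camera call takes 0.05 s, during which the arm holds its last target.

## Working session

There is one attempt and no reset: what is moved stays moved. The work goes in short steps, Python scripts to look and compute and a tool call to move; the robot and the scene stay as the last step left them, time stands still between calls to the robot, and variables do not carry over. Pictures are saved under pics/ and viewed, and the job is handed in when it is done.

Besides the shell and the picture viewer there is one more tool, called as a command line: name --argument value ..., lists and objects as JSON in quotes. step_arm: Moves the arm, as the interface text tells. Its arguments: {"type":"object","properties":{"series":{"type":"array","items":{"type":"array"}},"newtons":{"type":"number"}},"required":["series"]}

```bash
ls; mkdir -p pics
python3 - <<'E'
from workcell import ctrl
import cv2,numpy as np
print(ctrl.read_state())
for n in ("side","top"):
    im=ctrl.grab_frame(n); cv2.imwrite(f"pics/{n}0.png",im[:,:,::-1])
    print(n,ctrl.camera_info(n))
    for l in ["basket","basket_grip","hook","hook_hang","dish","dish_grip","dish_lip","ball_center","dish_centre","trough","trough_mouth"]:
        print(l,[(np.round(d["at"],1).tolist(),round(d["conf"],2)) for d in ctrl.landmark_of(l,n)][:3])
print(ctrl.camera_info("wrist"))
E
```

```text
pics
{'time_s': 0.0, 'joints': array([ 9.45911769e-01,  1.59030585e-01,  1.59820771e+00, -1.53321639e-05,
        1.38619286e+00, -2.10099959e-01]), 'joint_velocities': array([ 0.00147722,  0.00149959, -0.0016604 , -0.00068701,  0.00066986,
        0.00222389]), 'joint_torque': array([ 8.96427846e-04, -3.85552597e+01, -3.22117388e+01,  7.04015396e-02,
        3.75893293e-02, -1.55216094e-04]), 'ee_pos': array([0.23137622, 0.5257204 , 0.21364157]), 'orientation': array([-6.46726282e-01, -3.07355588e+00,  2.64884880e-03]), 'contact_force': array([ 0.82639536, -0.35866872,  0.07778068]), 'ft_torque': array([0.00176177, 0.03419494, 0.01147756]), 'finger_gap': 1.001476421371565}
side {'intrinsics': array([[491.76525186,   0.        , 274.97626937],
       [  0.        , 491.76525186, 207.53663914],
       [  0.        ,   0.        ,   1.        ]]), 'xyz': array([-0.37413889, -1.02327866,  0.99070729]), 'attitude': array([ 0.95403196, -0.37327739, -0.69940524])}
basket [([235.5, 238.4], 0.77), ([339.1, 294.7], 0.36), ([344.0, 231.1], 0.3)]
basket_grip [([234.9, 198.0], 0.78), ([179.9, 17
[... 1073 characters left out ...]
h_lip [([151.9, 211.6], 0.69)]
ball_center [([179.7, 219.3], 0.55)]
dish_centre [([183.9, 216.3], 0.96)]
trough [([262.7, 189.2], 0.63)]
trough_mouth [([262.7, 183.9], 0.96)]
{'intrinsics': array([[324.29678654,   0.        , 275.00999897],
       [  0.        , 324.29678654, 206.25465748],
       [  0.        ,   0.        ,   1.        ]]), 'T_tool_cam': array([[ 9.15437508e-04,  9.69500873e-01,  2.45086145e-01,
         7.04008915e-02],
       [ 9.99999108e-01, -1.12589494e-03,  7.18602182e-04,
        -5.56546214e-04],
       [ 9.72626694e-04,  2.45085268e-01, -9.69501039e-01,
        -1.71149176e-01],
       [ 0.00000000e+00,  0.00000000e+00,  0.00000000e+00,
         1.00000000e+00]])}
```

View pics/side0.png

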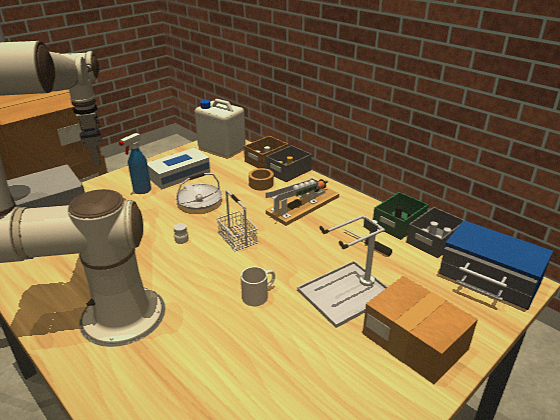

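View pics/top0.png

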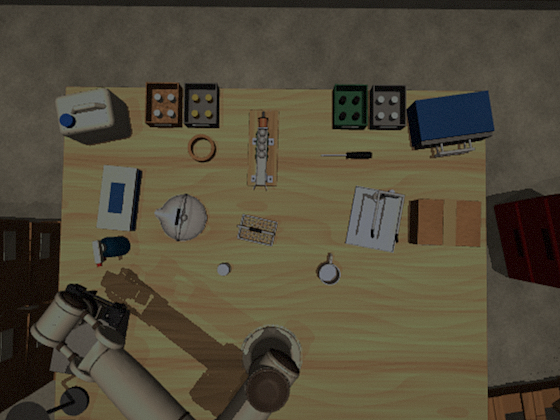

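The side view shows the basket at about (237,230), dish (199,195), trough (300,200) and hook (345,265). The top view shows the lip pointing left, the trough running up with its mouth at (262,184), and the hook stand slightly rotated. Next I'll turn these into positions.

```bash
cat > h.py <<'E'
from workcell import ctrl
import numpy as np, cv2
from scipy.spatial.transform import Rotation as R
def cam(n):
    c=ctrl.camera_info(n)
    if n=="wrist":
        s=ctrl.read_state(); T=np.eye(4);T[:3,:3]=R.from_rotvec(s["orientation"]).as_matrix();T[:3,3]=s["ee_pos"]
        M=T@c["T_tool_cam"]; return c["intrinsics"],M[:3,:3],M[:3,3]
    return c["intrinsics"],R.from_rotvec(c["attitude"]).as_matrix(),np.array(c["xyz"])
def plane(C,uv,z):
    K,Rm,t=C; u,v=uv
    d=Rm@np.array([(u-K[0,2])/K[0,0],-(v-K[1,2])/K[1,1],-1.])
    return t+d*(z-t[2])/d[2]
def proj(C,P):
    K,Rm,t=C; p=(np.atleast_2d(P)-t)@Rm
    return np.c_[K[0,2]+K[0,0]*p[:,0]/-p[:,2],K[1,2]+K[1,1]*(-p[:,1])/-p[:,2]]
def W(x,y,yaw,P):
    P=np.atleast_2d(P).astype(float); c,s=np.cos(yaw),np.sin(yaw)
    return np.c_[x+c*P[:,0]-s*P[:,1],y+s*P[:,0]+c*P[:,1],P[:,2]]
E
python3 - <<'E'
from h import *
T=cam("top");S=cam("side")
H=dict(basket=(0,[258.7,228.3],[235.5,238.4]),basket_grip=(.155,[254.7,230.7],[234.9,198]),hook=(0,[375.5,222.6],[339.1,299.5]),hook_hang=(.228,[383.4,218.9],[342.8,235.4]),dish=(0,[182.3,216.6],[201.5,199.7]),dish_grip=(.112,[176.1,217],None),dish_lip=(.024,[151.9,211.6],None),dish_centre=(.02,[183.9,216.3],[199.5,197.9]),trough=(0,[262.7,189.2],[273.7,220.8]),mouth=(.09,[262.7,183.9],[273,198.3]))
for k,(z,a,b) in H.items(): print(k,plane(T,a,z).round(3)[:2],plane(S,b,z).round(3)[:2] if b else "")
im=cv2.imread("pics/top0.png")
c=cv2.resize(im[130:290,130:430],None,fx=2.6,fy=2.6,interpolation=cv2.INTER_CUBIC);c=cv2.convertScaleAbs(c,alpha=1.6);cv2.imwrite("pics/topc.png",c)
im=cv2.imread("pics/side0.png")
c=cv2.resize(im[150:350,150:420],None,fx=2.9,fy=2.9,interpolation=cv2.INTER_CUBIC);cv2.imwrite("pics/sidec.png",c)
E
```

```text
basket [0.472 0.051] [0.457 0.056]
basket_grip [0.463 0.056] [0.468 0.06 ]
hook [ 0.499 -0.387] [ 0.48  -0.383]
hook_hang [ 0.506 -0.367] [ 0.477 -0.38 ]
dish [0.513 0.339] [0.524 0.341]
dish_grip [0.508 0.336] 
dish_lip [0.529 0.447] 
dish_centre [0.513 0.329] [0.508 0.329]
trough [0.62  0.038] [0.623 0.042]
mouth [0.63  0.034] [0.627 0.049]
```

View pics/topc.png

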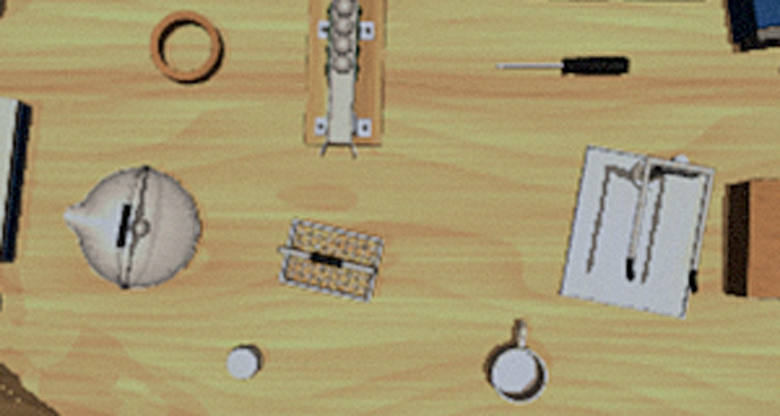

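View pics/sidec.png

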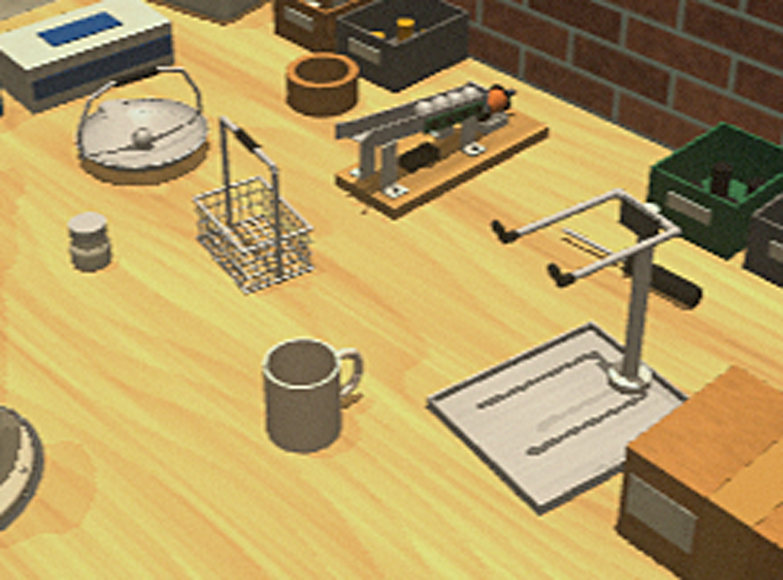

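```bash
cat > fit.py <<'E'
from h import *
from scipy.optimize import least_squares
T=cam("top");S=cam("side")
t=lambda x,y:np.array([130+x/2.6,130+y/2.6]); s=lambda x,y:np.array([150+x/2.9,150+y/2.9])
M={
"basket":([.467,.055,-.2],[((0,.0635,.155),t(280,249),0),((0,-.0635,.155),t(378,270),0),((0,0,.155),t(326,260),0),((0,0,.155),s(246,140),1),((0,.0635,.155),s(222,121),1),((0,-.0635,.155),s(277,172),1)]),
"hook":([.5,-.38,-.2],[((-.052,.04,.245),t(631,268),0),((-.052,-.04,.245),t(693,282),0),((.098,.04,.22),t(650,165),0),((.098,-.04,.22),t(710,173),0),((.13,.09,.014),t(588,147),0),((.13,-.09,.014),t(714,168),0),((-.09,-.09,.014),t(685,318),0),((-.09,.09,.014),t(560,293),0),
  ((-.052,.04,.245),s(499,224),1),((-.052,-.04,.245),s(556,268),1),((.098,.04,.22),s(620,195),1),((.098,-.04,.22),s(678,232),1),((-.09,.09,.014),s(430,403),1),((-.09,-.09,.014),s(540,512),1),((.13,.09,.014),s(590,325),1)]),
"dish":([.51,.335,1.4],[((0,0,.112),t(124,226),0),((.108,0,.024),t(66,215),0),((0,0,.112),s(143,72),1),((0,0,.02),s(142,139),1),((0,.03,.112),t(122,246),0),((0,-.03,.112),t(128,205),0),((0,0,.02),t(141,228),0)]),
"trough":([.625,.04,0],[((0,0,.09),t(340,145),0),((-.019,.025,.11),t(322,157),0),((-.019,-.025,.11),t(354,157),0),((.2,0,.07),t(345,5),0)]),
}
for k,(x0,obs) in M.items():
    def f(x): return np.concatenate([proj((T,S)[c],W(*x,P))[0]-uv for P,uv,c in obs])
    r=least_squares(f,x0,loss="soft_l1"); print(k,r.x.round(4)); print(f(r.x).reshape(-1,2).round(1).tolist())
E
python3 fit.py
```

```text
basket [ 0.4646  0.0516 -0.1962]
[[0.1, 0.5], [-1.2, 0.2], [0.6, 0.2], [0.9, 1.0], [0.1, -0.8], [-0.1, -1.2]]
hook [ 0.492  -0.3791 -0.1756]
[[0.6, 3.6], [1.3, 2.9], [-0.1, -1.8], [0.8, -0.4], [0.4, -0.9], [-0.6, -0.1], [0.2, 0.4], [0.6, 0.9], [-0.4, -0.4], [-0.4, -0.6], [-0.4, -0.3], [-0.3, 0.6], [-0.7, -1.4], [0.7, -1.3], [1.0, -1.0]]
dish [0.5089 0.3286 1.4211]
[[0.4, -0.3], [-0.3, 0.1], [-1.9, 1.7], [0.7, -0.1], [-0.3, 0.5], [0.4, -0.6], [-0.3, -0.2]]
trough [ 0.6234  0.0413 -0.0176]
[[-0.1, -0.0], [-0.7, -0.0], [1.1, 0.4], [-0.0, -0.3]]
```

```bash
cat >> h.py <<'E'
def go(x,y,z,jaw=None):
    "shift in tool axes (mm) and roll (rad) from the measured pose to TCP target with jaw axis along yaw 'jaw' (mod pi)"
    s=ctrl.read_state(); m=R.from_rotvec(s["orientation"]).as_matrix()
    sh=m.T@(np.array([x,y,z])-s["ee_pos"])*1000
    yj=np.arctan2(m[1,1],m[0,1]); roll=None
    if jaw is not None:
        d=(jaw-yj+np.pi/2)%np.pi-np.pi/2; roll=-d  # tool z is down
        roll=round(roll,4)
    print("t",round(s["time_s"],2),"pos",s["ee_pos"].round(4),"jawyaw",round(yj,4),"tilt",m[:2,2].round(4),"q",s["joints"].round(3),"F",s["contact_force"].round(1),"gap",round(s["finger_gap"]*92,1))
    print("shift",sh.round(1),"roll",roll)
E
python3 - <<'E'
from h import *
go(.4646,.0516,.26,-.1962)
T=cam("top")
print(plane(T,[112,247],.2))
E
```

```text
t 1.2 pos [0.2317 0.5262 0.2146] jawyaw 1.156 tilt [-0.0001 -0.0001] q [ 0.946  0.158  1.597  0.     1.386 -0.21 ] F [ 0.2 -1.  -0.2] gap 92.2
shift [-404.4 -340.5  -45.4] roll 1.3522
[0.4030665  0.52499997 0.2       ]
```

step_arm --series '[[[-15,-13,-25],0,91],[[-42,-36,-45],0,91],[[-72,-61,-45],0,91],[[-102,-86,-45],0,91],[[-132,-111,-45],0,91]]'

```text
time_s: 1.62
ee_pos: [0.3083, 0.3701, 0.2602]
orientation: [0.645, 3.074, 0.002]
contact_force: [1.7, -0.2, 0.7]
finger_gap: 0.989
```

step_arm --series '[[[-30,-25,0],0,91],[[-60,-50,0],0,91],[[-90,-76,0],0,91],[[-120,-101,0],0,91],[[-150,-126,0],0,91]]'

```text
time_s: 2.03
ee_pos: [0.3948, 0.1939, 0.2599]
orientation: [0.646, 3.073, 0.001]
contact_force: [0.6, -0.3, 0.0]
finger_gap: 0.991
```

step_arm --series '[[[-30,-25,0],0.12,91],[[-60,-51,0],0.24,91],[[-90,-76,0],0.36,91],[[-110,-93,0],0.48,91],[[-122,-103,0],0.6,91]]'

```text
time_s: 2.45
ee_pos: [0.4654, 0.0493, 0.2597]
orientation: [1.539, 2.738, -0.001]
contact_force: [-0.6, 1.1, 0.3]
finger_gap: 0.991
```

step_arm --series '[[[0,0,0],0.12,91],[[0,0,0],0.24,91],[[0,0,0],0.36,91],[[0,0,0],0.48,91],[[0,0,0],0.6,91]]'

```text
time_s: 2.87
ee_pos: [0.4645, 0.0521, 0.2596]
orientation: [2.276, 2.165, 0.0]
contact_force: [-0.6, 0.2, 0.1]
finger_gap: 0.99
```

step_arm --series '[[[0,0,0],0.1,91],[[0,0,0],0.152,91],[[0,0,0],0.152,91]]'

```text
time_s: 3.12
ee_pos: [0.4645, 0.0522, 0.2597]
orientation: [2.429, 1.992, 0.0]
contact_force: [-0.3, 0.1, -0.8]
finger_gap: 0.992
```

Run:
```python
from h import *
go(.4646,.0516,.136,-.1962)
C=cam("wrist"); im=ctrl.grab_frame("wrist"); cv2.imwrite("pics/w1.png",im[:,:,::-1])
d=ctrl.landmark_of("basket_grip","wrist"); print(d)
for k in d[:2]: print(plane(C,k["at"],.155))
print(proj(C,W(.4646,.0516,-.1962,[[0,0,.155],[0,.0635,.155],[0,-.0635,.155]])))
```

```text
t 3.12 pos [0.4645 0.0522 0.2597] jawyaw -0.1973 tilt [ 0.0001 -0.    ] q [-0.147 -0.157  1.824  0.     1.475  0.05 ] F [-0.3  0.1 -0.8] gap 91.3
shift [ -0.6   0.3 123.7] roll -0.0011
[{'at': [276.4, 203.1], 'conf': 0.74}]
[0.46409131 0.05362192 0.155     ]
[[277.4166525  205.18742555]
 [277.54323609 130.85237079]
 [277.30327769 271.76573968]]
```

View pics/w1.png

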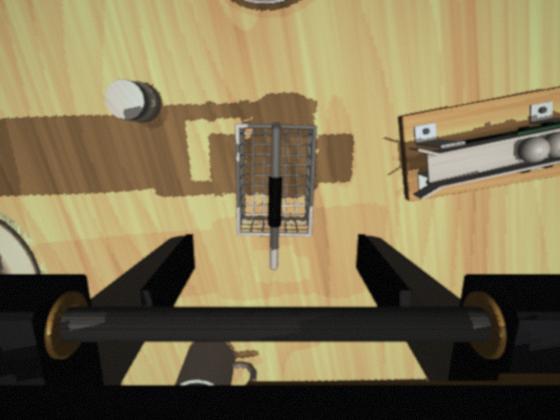

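The grip shows at (275,201) and the prediction was (277,205), so the bail lies centred between the fingers. Lowering and closing next.

step_arm --series '[[[0,0,30],0,91],[[0,0,60],0,91],[[0,0,90],0,91],[[0,0,112],0,91],[[0,0,123],0,91]]'

```text
time_s: 3.63
ee_pos: [0.4623, 0.0525, 0.1334]
orientation: [-2.424, -1.993, 0.005]
contact_force: [0.6, 0.4, -0.7]
finger_gap: 0.988
```

step_arm --series '[[[0,0,0],0,60],[[0,0,0],0,30],[[0,0,0],0,5],[[0,0,0],0,5],[[0,0,0],0,5]]' --newtons 30

```text
time_s: 4.05
ee_pos: [0.4656, 0.0521, 0.1381]
orientation: [2.426, 1.992, 0.003]
contact_force: [-1.2, 0.1, 0.8]
finger_gap: 0.653
```

step_arm --series '[[[0,0,0],0,5],[[0,0,0],0,5],[[0,0,-4],0,5],[[0,0,-10],0,5],[[0,0,-20],0,5]]' --newtons 30

```text
time_s: 4.47
ee_pos: [0.4639, 0.0523, 0.1566]
orientation: [-2.427, -1.993, 0.002]
contact_force: [-0.7, -0.5, -0.1]
finger_gap: 0.288
```

Run:
```python
from h import *
go(.4646,.0516,.30,-.1756)
```

```text
t 4.47 pos [0.4639 0.0523 0.1566] jawyaw -0.196 tilt [-0.0016  0.0002] q [-0.147 -0.073  1.954 -0.     1.262  0.049] F [-0.7 -0.5 -0.1] gap 26.5
shift [  -0.6    0.6 -143.4] roll -0.0204
```

The fingers close more slowly than I allowed for and aren't on the grip yet, so I'll go back down and finish closing.

step_arm --series '[[[0,0,10],0,26],[[0,0,20],0,26],[[0,0,20],0,5],[[0,0,20],0,5],[[0,0,20],0,5]]' --newtons 30

```text
time_s: 4.88
ee_pos: [0.4638, 0.0523, 0.1358]
orientation: [-2.427, -1.993, 0.002]
contact_force: [-0.5, 1.7, -1.8]
finger_gap: 0.121
```

step_arm --series '[[[0,0,0],0,5],[[0,0,0],0,5],[[0,0,0],0,5],[[0,0,0],0,5],[[0,0,0],0,5]]' --newtons 30

```text
time_s: 5.3
ee_pos: [0.4644, 0.0522, 0.1366]
orientation: [-2.428, -1.994, 0.0]
contact_force: [0.3, 0.1, -2.3]
finger_gap: 0.119
```

step_arm --series '[[[0,0,-6],0,5],[[0,0,-18],0,5],[[0,0,-36],0,5],[[0,0,-58],0,5],[[0,0,-80],0,5]]'

```text
time_s: 5.72
ee_pos: [0.4641, 0.0523, 0.2177]
orientation: [-2.428, -1.993, 0.001]
contact_force: [0.1, -0.7, -2.7]
finger_gap: 0.119
```

step_arm --series '[[[0,0,-22],0,5],[[0,0,-40],0,5],[[0,0,-52],0,5],[[0,0,-58],0,5],[[0,0,-58],0,5]]'

```text
time_s: 6.13
ee_pos: [0.4651, 0.0521, 0.2759]
orientation: [2.427, 1.992, 0.003]
contact_force: [0.4, 0.1, -3.0]
finger_gap: 0.113
```

Run:
```python
from h import *
go(.4034,-.3634,.27,-.1756)
im=ctrl.grab_frame("side"); cv2.imwrite("pics/s2.png",im[:,:,::-1])
```

```text
t 6.13 pos [0.4651 0.0521 0.2759] jawyaw -0.196 tilt [ 0.0024 -0.0003] q [-0.147 -0.165  1.799  0.     1.505  0.049] F [ 0.4  0.1 -3. ] gap 10.4
shift [-419.6   20.4    5.9] roll -0.0204
```

View pics/s2.png

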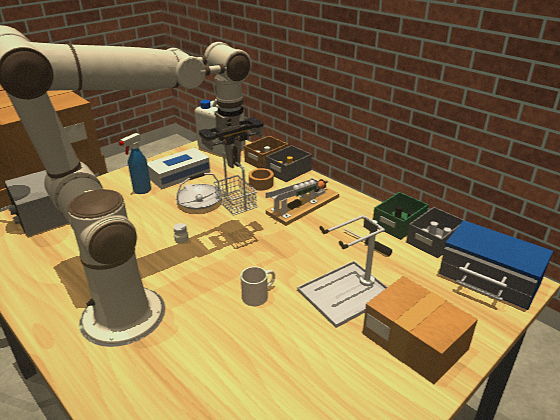

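The basket hangs in the grip at (237,195). I'll carry it over to in front of the hook.

step_arm --series '[[[-6,0,0],0,5],[[-18,1,0],0,5],[[-36,2,0],0,5],[[-60,3,0],0,5],[[-86,4,0],0,5]]'

```text
time_s: 6.6
ee_pos: [0.4506, -0.0334, 0.273]
orientation: [-2.425, -1.994, 0.002]
contact_force: [1.1, -1.3, -3.0]
finger_gap: 0.12
```

step_arm --series '[[[-28,1,0],0,5],[[-56,3,0],0,5],[[-84,4,0],0,5],[[-112,5,0],0,5],[[-140,7,0],0,5]]'

```text
time_s: 7.02
ee_pos: [0.4299, -0.1728, 0.2731]
orientation: [-2.426, -1.991, 0.001]
contact_force: [-0.3, 0.5, -1.8]
finger_gap: 0.118
```

step_arm --series '[[[-28,1,0],0,5],[[-56,3,0],0,5],[[-84,4,0],0,5],[[-108,5,0],0,5],[[-130,6,0],0,5]]'

```text
time_s: 7.43
ee_pos: [0.4104, -0.3016, 0.2728]
orientation: [-2.427, -1.99, 0.001]
contact_force: [0.8, 0.2, -2.4]
finger_gap: 0.117
```

step_arm --series '[[[-20,1,0],-0.01,5],[[-37,2,0],-0.02,5],[[-50,3,0],-0.02,5],[[-59,3,0],-0.02,5],[[-63,3,0],-0.02,5]]'

```text
time_s: 7.85
ee_pos: [0.4018, -0.3634, 0.2736]
orientation: [-2.408, -2.015, 0.0]
contact_force: [-0.8, 0.0, -2.2]
finger_gap: 0.123
```

Run:
```python
from h import *
go(.4034,-.3634,.258,-.1756)
C=cam("wrist")
for n in ("side","wrist","top"):
    im=ctrl.grab_frame(n); cv2.imwrite(f"pics/{n}3.png",im[:,:,::-1])
    print(n,ctrl.landmark_of("hook_hang",n)[:2], proj(cam(n),W(.492,-.3791,-.1756,[[0,0,.228],[-.052,.04,.245],[-.052,-.04,.245],[.098,.04,.22],[.098,-.04,.22]])).round(0).tolist())
```

```text
t 7.85 pos [ 0.4018 -0.3634  0.2736] jawyaw -0.1771 tilt [-0.0011  0.0012] q [-0.958  0.039  1.609 -0.     1.495 -0.781] F [-0.8  0.  -2.2] gap 11.3
shift [ 0.2  1.6 15.6] roll -0.0015
side [{'at': [262.2, 183.1], 'conf': 0.68}, {'at': [342.0, 234.4], 'conf': 0.58}] [[346.0, 233.0], [322.0, 227.0], [341.0, 242.0], [363.0, 217.0], [384.0, 231.0]]
wrist [{'at': [405.9, 218.7], 'conf': 0.71}] [[407.0, 227.0], [341.0, 174.0], [335.0, 290.0], [549.0, 169.0], [527.0, 274.0]]
top [{'at': [385.8, 221.7], 'conf': 0.62}] [[387.0, 223.0], [373.0, 237.0], [398.0, 241.0], [380.0, 192.0], [404.0, 196.0]]
```

View pics/side3.png

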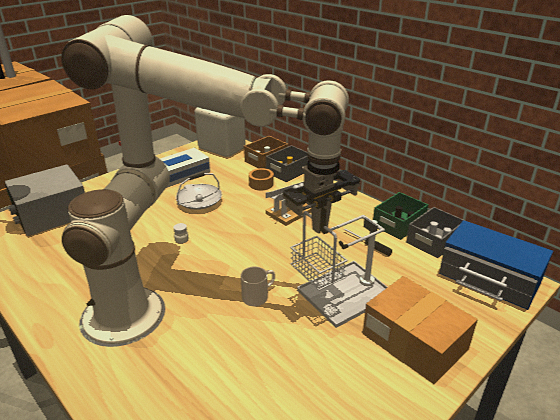

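View pics/wrist3.png

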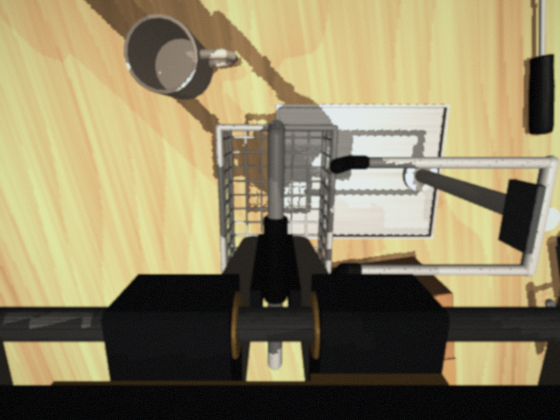

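View pics/top3.png

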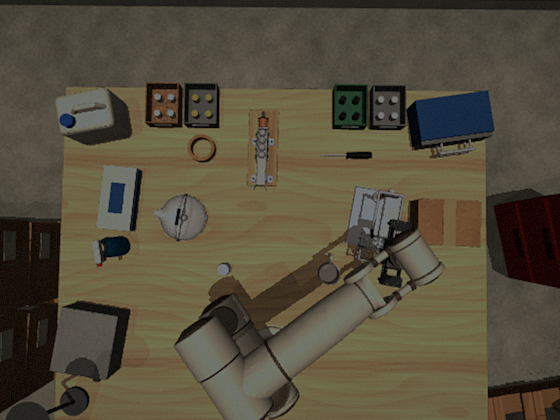

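Run:
```python
from h import *
from scipy.optimize import least_squares
C=cam("wrist")
obs=[((.098,.04,.22),(549,161)),((.098,-.04,.22),(533,270)),((-.052,.04,.245),(336,164)),((-.052,-.04,.245),(335,270)),((.03,.04,.22),(460,161)),((.03,-.04,.22),(450,270)),
((-.09,.09,.014),(276,105)),((.13,.09,.014),(447,106)),((.13,-.09,.014),(431,237))]
for sub in (obs[:6],obs[6:],obs):
    f=lambda x:np.concatenate([(proj(C,W(*x,P))[0]-np.array(uv))*([.3,1] if P[0]==.03 else 1) for P,uv in sub])
    r=least_squares(f,[.492,-.379,-.1756],loss="soft_l1");print(r.x.round(4),f(r.x).round(1))
```

```text
[ 0.4929 -0.3737 -0.1807] [ 1.3  0.4 -5.6 -2.2  5.2  0.4 -0.5 12.3 -2.3 -0.2 -3.8 -2.8]
[ 0.4897 -0.3754 -0.1754] [-0.9 -0.   0.9 -0.8  0.   1.8]
[ 0.4921 -0.3739 -0.1762] [-0.1  0.3 -6.3 -2.3  3.6  1.3 -1.4 13.  -2.7  0.1 -4.1 -2.5  0.8 -1.6
  2.9 -2.3  1.6  0.6]
```

Run:
```python
from h import *
go(.4034,-.3587,.258,-.177)
go(.492,-.3745,.258,-.177)
```

```text
t 8.15 pos [ 0.4027 -0.3619  0.2747] jawyaw -0.1751 tilt [0.0001 0.0001] q [-0.955  0.036  1.61   0.     1.495 -0.78 ] F [-0.1  0.5 -2.2] gap 11.2
shift [ 3.3  0.1 16.7] roll 0.0019
t 8.15 pos [ 0.4027 -0.3619  0.2747] jawyaw -0.1751 tilt [0.0001 0.0001] q [-0.955  0.036  1.61   0.     1.495 -0.78 ] F [-0.1  0.5 -2.2] gap 11.2
shift [ 3.1 90.1 16.7] roll 0.0019
```

step_arm --series '[[[2,0,8],0,5],[[3,0,16],0,5],[[3,4,16],0,5],[[3,12,16],0,5],[[3,23,16],0,5]]'

```text
time_s: 8.57
ee_pos: [0.4261, -0.3636, 0.2584]
orientation: [-2.408, -2.017, -0.0]
contact_force: [-0.0, -1.0, -2.0]
finger_gap: 0.122
```

step_arm --series '[[[0,13,0],0,5],[[0,28,0],0,5],[[0,43,0],0,5],[[0,55,0],0,5],[[0,63,0],0,5]]'

```text
time_s: 8.98
ee_pos: [0.4894, -0.3748, 0.2584]
orientation: [2.407, 2.018, 0.001]
contact_force: [0.6, -0.3, -1.9]
finger_gap: 0.12
```

step_arm --series '[[[0,4,0],0,5],[[0,4,0],0,5],[[0,4,0],0,5]]'

```text
time_s: 9.23
ee_pos: [0.4915, -0.3754, 0.2585]
orientation: [-2.408, -2.018, 0.0]
contact_force: [-0.8, -0.2, -2.3]
finger_gap: 0.117
```

Run:
```python
from h import *
go(.492,-.3745,.209,-.177)
for n in ("side","wrist"):
    im=ctrl.grab_frame(n); cv2.imwrite(f"pics/{n}4.png",im[:,:,::-1])
```

```text
t 9.23 pos [ 0.4915 -0.3754  0.2585] jawyaw -0.1759 tilt [-0.0004  0.0002] q [-0.847  0.245  1.41  -0.     1.486 -0.671] F [-0.8 -0.2 -2.3] gap 10.8
shift [ 1.   0.3 49.5] roll 0.0011
```

View pics/side4.png

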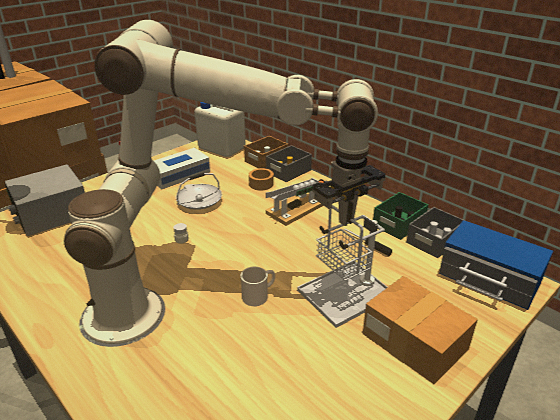

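View pics/wrist4.png

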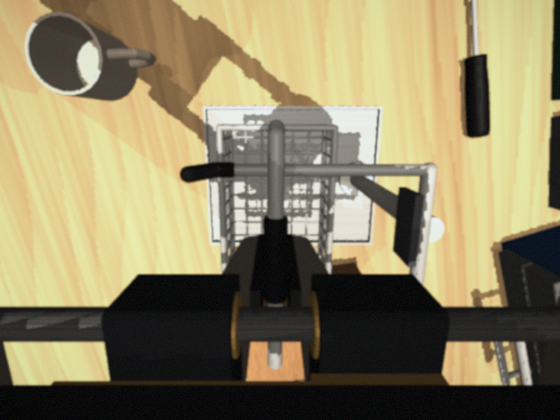

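The prong crosses under the bar at (277,172) in the wrist view, and its tip at (185,173) is in front of the bar. Lowering now.

step_arm --series '[[[1,0,8],0,5],[[1,0,20],0,5],[[1,0,31],0,5],[[1,0,39],0,5],[[1,0,44],0,5]]'

```text
time_s: 9.75
ee_pos: [0.4909, -0.3736, 0.2119]
orientation: [-2.405, -2.015, 0.0]
contact_force: [0.8, -0.1, -3.3]
finger_gap: 0.118
```

step_arm --series '[[[0,0,2],0,5],[[0,0,4],0,5],[[0,0,5],0,5],[[0,0,5],0,5]]'

```text
time_s: 10.08
ee_pos: [0.4919, -0.3746, 0.2099]
orientation: [2.408, 2.017, -0.0]
contact_force: [-0.2, 0.2, -1.9]
finger_gap: 0.118
```

step_arm --series '[[[0,0,1],0,5],[[0,0,2],0,5],[[0,0,2],0,5]]'

```text
time_s: 10.33
ee_pos: [0.4921, -0.3748, 0.2082]
orientation: [2.407, 2.017, 0.0]
contact_force: [0.5, 0.5, -0.3]
finger_gap: 0.118
```

Run:
```python
from h import *
go(.492,-.3745,.209,-.177)
im=ctrl.grab_frame("side"); cv2.imwrite("pics/side5.png",cv2.resize(im[130:330,250:450],None,fx=3,fy=3,interpolation=cv2.INTER_CUBIC)[:,:,::-1])
```

```text
t 10.33 pos [ 0.4921 -0.3748  0.2082] jawyaw -0.176 tilt [ 0.0008 -0.001 ] q [-0.846  0.273  1.476 -0.     1.391 -0.67 ] F [ 0.5  0.5 -0.3] gap 10.9
shift [ 0.2 -0.1 -0.8] roll 0.001
```

View pics/side5.png

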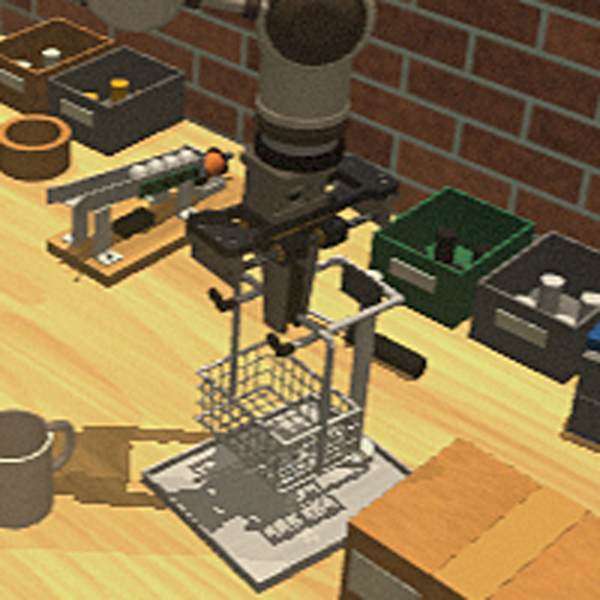

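The tool force dropped from about −2 N to about 0, so the prongs now carry the bar. Opening and withdrawing upward.

step_arm --series '[[[0,0,0.5],0,14],[[0,0,0.5],0,20],[[0,0,0.5],0,30],[[0,0,0.5],0,40],[[0,0,0.5],0,50]]'

```text
time_s: 10.8
ee_pos: [0.4918, -0.3745, 0.2073]
orientation: [2.408, 2.017, -0.0]
contact_force: [-0.0, -1.6, -0.1]
finger_gap: 0.411
```

step_arm --series '[[[0,0,0],0,50],[[0,0,0],0,50],[[0,0,0],0,50]]'

```text
time_s: 11.05
ee_pos: [0.4918, -0.3745, 0.2071]
orientation: [2.408, 2.018, 0.0]
contact_force: [0.4, -0.5, 0.7]
finger_gap: 0.546
```

step_arm --series '[[[0,0,-5],0,50],[[0,0,-15],0,50],[[0,0,-30],0,50],[[0,0,-50],0,50],[[0,0,-75],0,60]]'

```text
time_s: 11.47
ee_pos: [0.4913, -0.374, 0.2825]
orientation: [-2.407, -2.016, 0.0]
contact_force: [0.4, -0.0, -0.5]
finger_gap: 0.592
```

Run:
```python
from h import *
go(.5089,.3286,.25,1.4211)
im=ctrl.grab_frame("side"); cv2.imwrite("pics/side6.png",cv2.resize(im[130:330,250:450],None,fx=3,fy=3,interpolation=cv2.INTER_CUBIC)[:,:,::-1])
im=ctrl.grab_frame("wrist"); cv2.imwrite("pics/w6.png",im[:,:,::-1])
```

```text
t 11.47 pos [ 0.4913 -0.374   0.2825] jawyaw -0.176 tilt [-0.0013  0.0015] q [-0.846  0.234  1.377  0.     1.533 -0.67 ] F [ 0.4 -0.  -0.5] gap 54.5
shift [ 694.8 -105.7   33.5] roll 1.5445
```

View pics/side6.png

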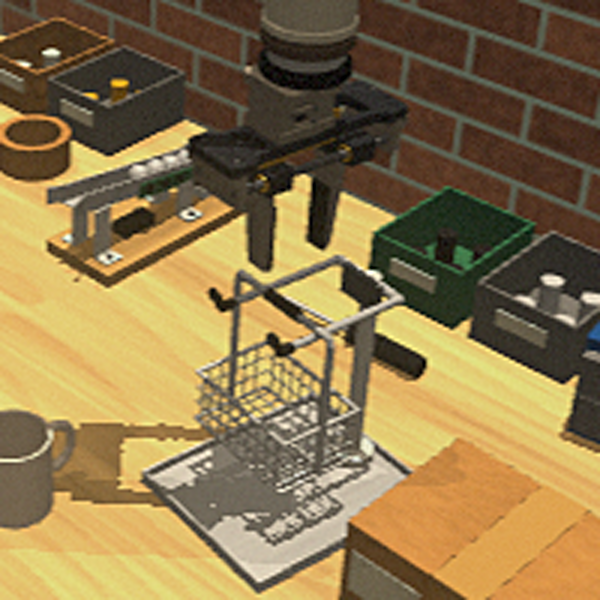

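View pics/w6.png

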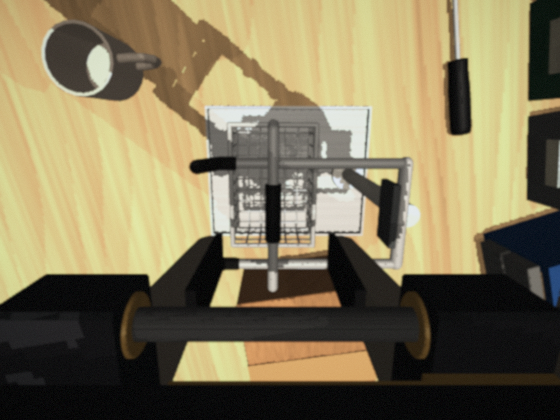

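The basket hangs level across both prongs, released; the bar crosses both of them at rows 163 and 263 in the wrist view. On to the dish.

step_arm --series '[[[12,-2,0],0,91],[[40,-6,0],0,91],[[75,-11,0],0,91],[[112,-17,0],0,91],[[150,-23,0],0,91]]'

```text
time_s: 11.98
ee_pos: [0.4944, -0.2202, 0.2804]
orientation: [-2.407, -2.015, 0.001]
contact_force: [0.1, -0.2, -0.8]
finger_gap: 0.981
```

step_arm --series '[[[38,-6,0],0,91],[[76,-12,0],0,91],[[114,-18,0],0,91],[[152,-23,0],0,91],[[190,-29,0],0,91]]'

```text
time_s: 12.4
ee_pos: [0.4987, -0.0279, 0.2808]
orientation: [-2.406, -2.016, 0.001]
contact_force: [0.1, 0.9, -0.6]
finger_gap: 0.991
```

step_arm --series '[[[38,-6,0],0,91],[[76,-12,0],0,91],[[114,-18,0],0,91],[[152,-23,0],0,91],[[188,-28,0],0,91]]'

```text
time_s: 12.82
ee_pos: [0.5037, 0.162, 0.2808]
orientation: [-2.406, -2.017, 0.003]
contact_force: [0.4, -0.9, -0.2]
finger_gap: 0.99
```

step_arm --series '[[[36,-6,0],-0.12,91],[[70,-11,0],-0.24,91],[[100,-16,0],-0.36,91],[[115,-18,0],-0.48,91],[[115,-18,0],-0.6,91]]'

```text
time_s: 13.23
ee_pos: [0.5057, 0.2792, 0.2803]
orientation: [-1.689, -2.645, 0.002]
contact_force: [0.6, 0.7, -0.6]
finger_gap: 0.989
```

step_arm --series '[[[0,0,0],-0.12,91],[[0,0,0],-0.24,91],[[0,0,0],-0.36,91],[[0,0,0],-0.48,91],[[0,0,0],-0.6,91]]'

```text
time_s: 13.65
ee_pos: [0.5063, 0.276, 0.2805]
orientation: [-0.838, -3.025, 0.002]
contact_force: [0.2, 0.4, -0.0]
finger_gap: 0.992
```

step_arm --series '[[[0,0,0],-0.12,91],[[0,0,0],-0.24,91],[[0,0,0],-0.36,91],[[0,0,0],-0.397,91],[[0,0,0],-0.397,91]]'

```text
time_s: 14.07
ee_pos: [0.5065, 0.276, 0.2807]
orientation: [-0.233, -3.13, 0.001]
contact_force: [0.0, -0.4, -0.2]
finger_gap: 0.988
```

Run:
```python
from h import *
go(.5089,.3286,.25,1.4211)
C=cam("wrist"); im=ctrl.grab_frame("wrist"); cv2.imwrite("pics/w7.png",im[:,:,::-1])
for l,z in (("dish_grip",.112),("dish_lip",.024),("dish_centre",.02),("ball_center",.02)):
  for k in ctrl.landmark_of(l,"wrist")[:2]: print(l,np.round(k["at"]),k["conf"],plane(C,k["at"],z).round(4))
print(proj(C,W(.5089,.3286,1.4211,[[0,0,.112],[0,.03,.112],[0,-.03,.112],[.108,0,.024],[0,0,.02]])).round(0).tolist())
```

```text
t 14.07 pos [0.5065 0.276  0.2807] jawyaw 1.4222 tilt [-0.0026 -0.0006] q [ 0.289  0.129  1.5    0.     1.515 -1.133] F [ 0.  -0.4 -0.2] gap 90.9
shift [ 5.3 52.4 30.6] roll 0.0011
dish_grip [330. 183.] 0.85 [0.5047 0.3344 0.112 ]
dish_lip [401. 174.] 0.6 [0.5239 0.4421 0.024 ]
dish_centre [318. 173.] 0.88 [0.5064 0.3339 0.02  ]
dish_centre [178.  45.] 0.31 [0.3253 0.1825 0.02  ]
ball_center [316. 172.] 0.71 [0.5053 0.3309 0.02  ]
[[325.0, 188.0], [326.0, 160.0], [324.0, 215.0], [396.0, 176.0], [315.0, 175.0]]
```

View pics/w7.png

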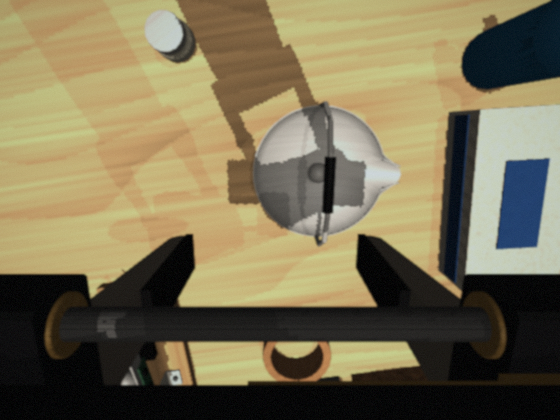

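The wrist view shows the grip bar from (330,157) to (328,213), the lip tip at (399,175) and the ball at (316,172). I'll refine the dish pose from these.

Run:
```python
from h import *
from scipy.optimize import least_squares
C=cam("wrist")
obs=[((0,0,.112),(329,185)),((0,.03,.112),(330.5,157)),((0,-.03,.112),(328,213)),((.108,0,.024),(399,175)),((0,0,.02),(316,172)),((0,.089,.03),(324,104)),((0,-.089,.03),(321,243))]
f=lambda x:np.concatenate([proj(C,W(*x,P))[0]-np.array(uv) for P,uv in obs])
r=least_squares(f,[.509,.3286,1.42],loss="soft_l1");print(r.x.round(4),f(r.x).round(1))
x=r.x; go(x[0],x[1],.20,x[2])
```

```text
[0.509  0.3337 1.407 ] [ 0.2  0.7  0.3  0.4 -0.3 -0.2  0.7 -0.2  2.2  1.2 -1.4 -0.7 -4.9 -4.6]
t 14.32 pos [0.5075 0.2758 0.2817] jawyaw 1.4204 tilt [-0.0007 -0.0002] q [ 0.289  0.129  1.498  0.     1.516 -1.132] F [-0.2  1.2  1. ] gap 91.1
shift [ 7.1 57.5 81.7] roll 0.0134
```

step_arm --series '[[[2,15,0],0.013,91],[[5,40,10],0.013,91],[[7,55,35],0.013,91],[[7,57,60],0.013,91],[[7,57,75],0.013,91]]'

```text
time_s: 14.73
ee_pos: [0.5081, 0.3338, 0.2041]
orientation: [-0.254, -3.128, 0.002]
contact_force: [-0.2, -0.5, -0.7]
finger_gap: 0.992
```

step_arm --series '[[[0,0,6],0,91],[[0,0,6],0,91]]'

```text
time_s: 14.9
ee_pos: [0.5083, 0.3327, 0.1991]
orientation: [-0.256, -3.128, 0.003]
contact_force: [0.4, -0.5, -0.8]
finger_gap: 0.993
```

Run:
```python
from h import *
go(.509,.3337,.093,1.407)
C=cam("wrist"); im=ctrl.grab_frame("wrist"); cv2.imwrite("pics/w8.png",im[:,:,::-1])
for k in ctrl.landmark_of("dish_grip","wrist")[:2]: print(np.round(k["at"]),k["conf"],plane(C,k["at"],.112).round(4))
print(proj(C,W(.509,.3337,1.407,[[0,0,.112],[0,.03,.112],[0,-.03,.112],[.108,0,.024],[0,0,.02]])).round(0).tolist())
```

```text
t 14.9 pos [0.5083 0.3327 0.1991] jawyaw 1.4077 tilt [-0.0035 -0.0014] q [ 0.381  0.256  1.515 -0.     1.374 -1.027] F [ 0.4 -0.5 -0.8] gap 91.4
shift [ -0.8   1.3 106.1] roll 0.0007
[272. 210.] 0.86 [0.5056 0.3306 0.112 ]
[[277.0, 213.0], [277.0, 177.0], [277.0, 247.0], [376.0, 192.0], [277.0, 191.0]]
```

View pics/w8.png

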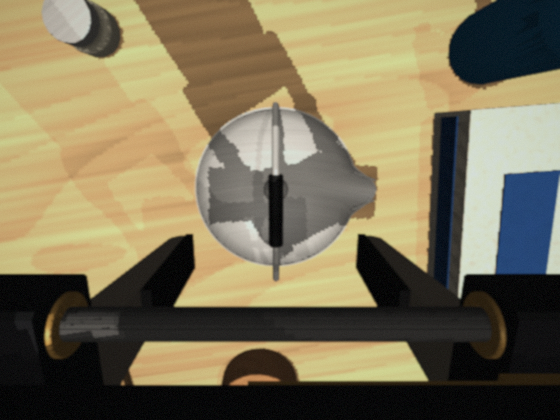

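The bar is centred: grip at (276,211) against a predicted (277,213), and vertical in the image. Lowering.

step_arm --series '[[[0,1,20],0,91],[[-1,1,45],0,91],[[-1,1,70],0,70],[[-1,1,92],0,50],[[-1,1,105],0,40]]' --newtons 20

```text
time_s: 15.42
ee_pos: [0.5106, 0.3337, 0.0952]
orientation: [-0.256, -3.131, 0.0]
contact_force: [0.0, -0.6, -0.5]
finger_gap: 0.798
```

step_arm --series '[[[0,0,0],0,30],[[0,0,0],0,24],[[0,0,0],0,20],[[0,0,0],0,18],[[0,0,0],0,17]]'

```text
time_s: 15.83
ee_pos: [0.5117, 0.3345, 0.0979]
orientation: [0.255, 3.129, 0.002]
contact_force: [-0.1, -0.5, 0.1]
finger_gap: 0.429
```

step_arm --series '[[[0,0,0],0,17],[[0,0,0],0,17]]'

```text
time_s: 16.0
ee_pos: [0.511, 0.3342, 0.0968]
orientation: [0.255, 3.13, 0.001]
contact_force: [-0.3, 0.5, 0.7]
finger_gap: 0.288
```

Run:
```python
from h import *
go(.509,.3337,.093,1.407)
C=cam("wrist"); im=ctrl.grab_frame("wrist"); cv2.imwrite("pics/w9.png",im[:,:,::-1])
print(proj(C,W(.509,.3337,1.407,[[0,0,.112],[0,.03,.112],[0,-.03,.112],[.108,0,.024],[0,0,.02]])).round(0).tolist())
```

```text
t 16.0 pos [0.511  0.3342 0.0968] jawyaw 1.4081 tilt [0.001  0.0004] q [ 0.382  0.359  1.599  0.     1.183 -1.027] F [-0.3  0.5  0.7] gap 26.5
shift [ 1.9 -0.8  3.8] roll 0.0011
[[274.0, 261.0], [274.0, 205.0], [274.0, 313.0], [413.0, 215.0], [274.0, 214.0]]
```

View pics/w9.png

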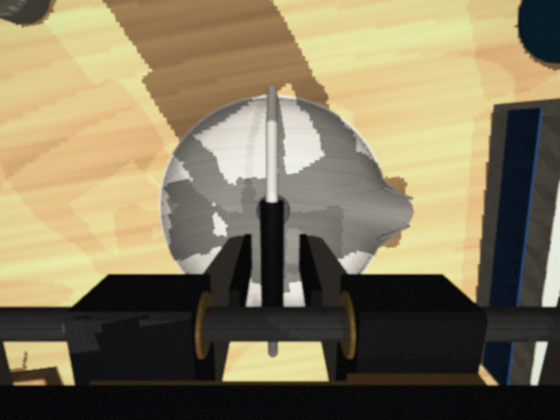

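The bar is about 2 mm left of the finger midline (271 against 275.5), so I'll nudge the arm and close.

step_arm --series '[[[1,-1,2],0,26],[[1,-2,3],0,22],[[1,-2,3],0,18],[[1,-2,3],0,16],[[1,-2,3],0,14]]' --newtons 10

```text
time_s: 16.47
ee_pos: [0.5093, 0.3321, 0.093]
orientation: [-0.256, -3.131, 0.0]
contact_force: [0.5, 0.1, -0.9]
finger_gap: 0.154
```

step_arm --series '[[[0,0,0],0,12],[[0,0,0],0,11],[[0,0,0],0,10],[[0,0,0],0,8],[[0,0,0],0,5]]' --newtons 10

```text
time_s: 16.88
ee_pos: [0.5094, 0.3324, 0.0932]
orientation: [0.255, 3.131, 0.0]
contact_force: [0.6, 1.0, 0.2]
finger_gap: 0.126
```

step_arm --series '[[[0,0,0],0,4],[[0,0,0],0,2],[[0,0,0],0,2],[[0,0,0],0,2]]' --newtons 45

```text
time_s: 17.22
ee_pos: [0.5094, 0.3323, 0.0932]
orientation: [0.255, 3.131, 0.0]
contact_force: [0.7, 1.1, 0.6]
finger_gap: 0.117
```

Run:
```python
from h import *
go(.509,.3337,.15,1.407)
print(ctrl.read_state()["ft_torque"])
C=cam("wrist"); im=ctrl.grab_frame("wrist"); cv2.imwrite("pics/w10.png",im[:,:,::-1])
print(ctrl.landmark_of("ball_center","wrist"))
```

```text
t 17.22 pos [0.5094 0.3323 0.0932] jawyaw 1.408 tilt [0.0002 0.0002] q [ 0.379  0.359  1.607  0.     1.175 -1.029] F [0.7 1.1 0.6] gap 10.8
shift [  0.6   1.3 -56.8] roll 0.001
[ 0.30988823 -0.04629779 -0.02962176]
[{'at': [276.9, 212.8], 'conf': 0.7}]
```

View pics/w10.png

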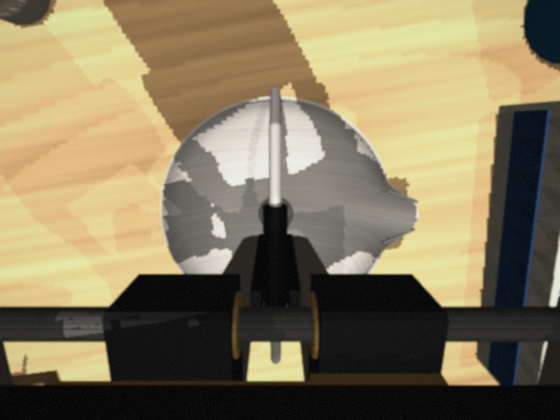

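The dish is gripped on the bar with the ball still centred at (276,212). I'll lift it with small, growing steps.

step_arm --series '[[[0,0,-0.5],0,2],[[0,0,-1.5],0,2],[[0,0,-3],0,2],[[0,0,-5],0,2],[[0,0,-7.5],0,2]]'

```text
time_s: 17.73
ee_pos: [0.5088, 0.3318, 0.1001]
orientation: [-0.255, -3.13, 0.001]
contact_force: [0.2, -0.5, -3.2]
finger_gap: 0.116
```

step_arm --series '[[[0,0,-2.5],0,2],[[0,0,-5],0,2],[[0,0,-7],0,2],[[0,0,-8.5],0,2],[[0,0,-9],0,2]]'

```text
time_s: 18.15
ee_pos: [0.5095, 0.3323, 0.1101]
orientation: [0.255, 3.131, 0.0]
contact_force: [0.5, -0.1, -4.2]
finger_gap: 0.113
```

Run:
```python
from h import *
go(.509,.3337,.15,1.407)
print(ctrl.read_state()["ft_torque"])
for n in ("wrist","side"):
    im=ctrl.grab_frame(n); cv2.imwrite(f"pics/{n}11.png",im[:,:,::-1]); print(ctrl.landmark_of("ball_center",n))
c=cv2.resize(im[130:260,120:330],None,fx=3.5,fy=3.5,interpolation=cv2.INTER_CUBIC);cv2.imwrite("pics/side11.png",c[:,:,::-1])
```

```text
t 18.15 pos [0.5095 0.3323 0.1101] jawyaw 1.408 tilt [0.0006 0.0002] q [ 0.38   0.339  1.596 -0.     1.206 -1.029] F [ 0.5 -0.1 -4.2] gap 10.4
shift [  0.7   1.3 -39.9] roll 0.001
[ 0.01114093 -0.01696831 -0.02984153]
[{'at': [274.6, 214.5], 'conf': 0.78}]
[{'at': [195.6, 192.8], 'conf': 0.62}]
```

View pics/wrist11.png

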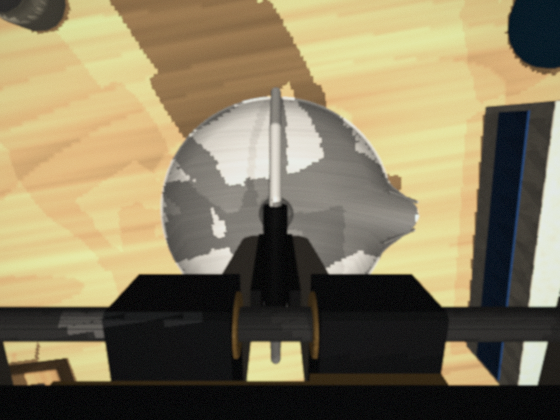

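View pics/side11.png

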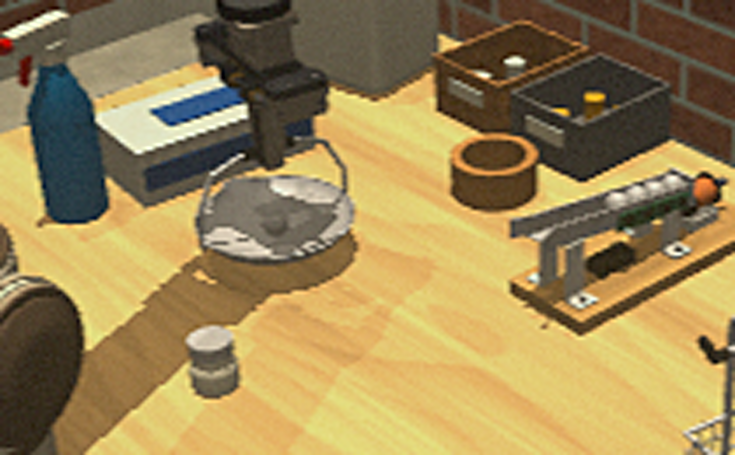

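Lifted clear: level, ball in the middle. Continuing up 84 mm.

step_arm --series '[[[0,0,-1],0,2],[[0,0,-3],0,2],[[0,0,-6],0,2],[[0,0,-10],0,2],[[0,0,-15],0,2]]'

```text
time_s: 18.77
ee_pos: [0.5092, 0.3321, 0.1249]
orientation: [-0.255, -3.131, 0.0]
contact_force: [-0.0, 0.1, -2.9]
finger_gap: 0.116
```

step_arm --series '[[[0,0,-6],0,2],[[0,0,-13],0,2],[[0,0,-21],0,2],[[0,0,-29],0,2],[[0,0,-37],0,2]]'

```text
time_s: 19.18
ee_pos: [0.5095, 0.3323, 0.1628]
orientation: [0.255, 3.131, 0.0]
contact_force: [-0.1, -0.2, -4.6]
finger_gap: 0.115
```

step_arm --series '[[[0,0,-8],0,2],[[0,0,-15],0,2],[[0,0,-21],0,2],[[0,0,-26],0,2],[[0,0,-29],0,2]]'

```text
time_s: 19.6
ee_pos: [0.5095, 0.3323, 0.1914]
orientation: [0.255, 3.131, 0.001]
contact_force: [-0.3, -0.8, -3.2]
finger_gap: 0.114
```

step_arm --series '[[[0,0,-2],0,2],[[0,0,-3],0,2],[[0,0,-3],0.005,2],[[0,0,-3],0.015,2],[[0,0,-3],0.03,2]]'

```text
time_s: 20.02
ee_pos: [0.5091, 0.3321, 0.1931]
orientation: [-0.304, -3.126, 0.001]
contact_force: [-0.2, -0.4, -3.3]
finger_gap: 0.117
```

step_arm --series '[[[0,0,0],0.02,2],[[0,0,0],0.045,2],[[0,0,0],0.075,2],[[0,0,0],0.11,2],[[0,0,0],0.15,2]]'

```text
time_s: 20.43
ee_pos: [0.5092, 0.3321, 0.1934]
orientation: [-0.54, -3.094, 0.0]
contact_force: [0.7, 1.3, -2.7]
finger_gap: 0.117
```

Run:
```python
from h import *
go(.509,.3337,.194,-.0176)
for n in ("wrist",):
    im=ctrl.grab_frame(n); cv2.imwrite(f"pics/{n}12.png",im[:,:,::-1]); print(ctrl.landmark_of("ball_center",n))
```

```text
t 20.43 pos [0.5092 0.3321 0.1934] jawyaw 1.2252 tilt [-0.0003 -0.0001] q [ 0.379  0.258  1.523 -0.     1.36  -0.846] F [ 0.7  1.3 -2.7] gap 10.8
shift [ 0.7  1.4 -0.6] roll 1.2428
[]
```

View pics/wrist12.png

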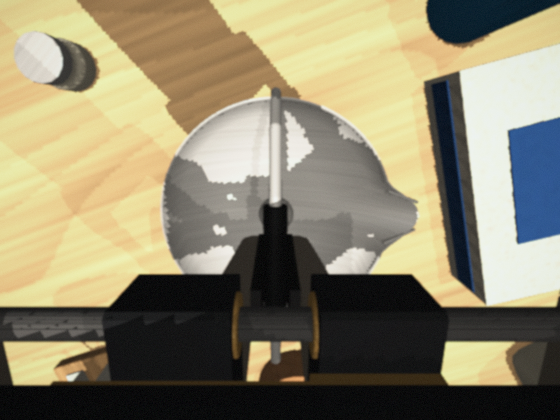

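The ball is still at (275,213). Rotating the rest of the way.

step_arm --series '[[[0,0,0],0.02,2],[[0,0,0],0.05,2],[[0,0,0],0.09,2],[[0,0,0],0.14,2],[[0,0,0],0.19,2]]'

```text
time_s: 20.95
ee_pos: [0.5092, 0.3322, 0.1935]
orientation: [-0.831, -3.029, 0.0]
contact_force: [0.1, 1.0, -3.0]
finger_gap: 0.122
```

step_arm --series '[[[0,0,0],0.055,2],[[0,0,0],0.11,2],[[0,0,0],0.165,2],[[0,0,0],0.22,2],[[0,0,0],0.275,2]]'

```text
time_s: 21.37
ee_pos: [0.5093, 0.3322, 0.1935]
orientation: [-1.239, -2.887, 0.0]
contact_force: [0.2, 0.4, -2.9]
finger_gap: 0.118
```

step_arm --series '[[[0,0,0],0.055,2],[[0,0,0],0.11,2],[[0,0,0],0.165,2],[[0,0,0],0.22,2],[[0,0,0],0.275,2]]'

```text
time_s: 21.78
ee_pos: [0.5093, 0.3322, 0.1935]
orientation: [-1.623, -2.69, 0.0]
contact_force: [-0.2, 0.2, -2.9]
finger_gap: 0.114
```

step_arm --series '[[[0,0,0],0.055,2],[[0,0,0],0.11,2],[[0,0,0],0.165,2],[[0,0,0],0.22,2],[[0,0,0],0.275,2]]'

```text
time_s: 22.2
ee_pos: [0.5093, 0.3322, 0.1935]
orientation: [-1.976, -2.442, 0.0]
contact_force: [-0.4, -0.3, -3.2]
finger_gap: 0.119
```

step_arm --series '[[[0,0,0],0.055,2],[[0,0,0],0.105,2],[[0,0,0],0.15,2],[[0,0,0],0.185,2],[[0,0,0],0.21,2]]'

```text
time_s: 22.62
ee_pos: [0.5093, 0.3322, 0.1935]
orientation: [-2.22, -2.223, 0.0]
contact_force: [-0.5, 0.5, -3.8]
finger_gap: 0.114
```

step_arm --series '[[[0,0,0],0.012,2],[[0,0,0],0.018,2],[[0,0,0],0.018,2],[[0,0,0],0.018,2]]'

```text
time_s: 22.95
ee_pos: [0.5093, 0.3322, 0.1936]
orientation: [-2.238, -2.205, 0.0]
contact_force: [-0.3, 0.6, -3.7]
finger_gap: 0.118
```

Run:
```python
from h import *
c,s=np.cos(-.0176),np.sin(-.0176)
x,y=.6234-.120*c,.0413-.120*s
print(x,y)
go(x,y,.194,-.0176)
C=cam("wrist")
im=ctrl.grab_frame("wrist"); cv2.imwrite("pics/w13.png",im[:,:,::-1]); print(ctrl.landmark_of("ball_center","wrist"))
for l,z in (("trough_mouth",.09),):
  for k in ctrl.landmark_of(l,"wrist")[:2]: print(l,np.round(k["at"]),k["conf"],plane(C,k["at"],z).round(4))
```

```text
0.5034185851202486 0.04341189096616873
t 22.95 pos [0.5093 0.3322 0.1936] jawyaw -0.0146 tilt [-0.0001 -0.    ] q [ 0.38   0.258  1.523 -0.     1.36   0.394] F [-0.3  0.6 -3.7] gap 10.8
shift [-288.9   -1.7   -0.4] roll 0.003
[{'at': [274.3, 214.0], 'conf': 0.61}]
```

View pics/w13.png

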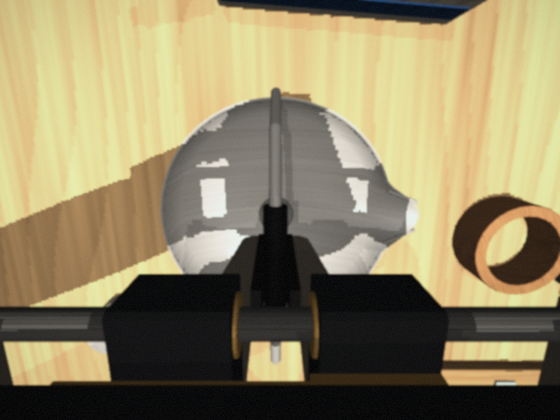

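The lip now points along +x, with its tip at (412,215), and the ball is centred at (274,214). I'll translate to a spot about 35 mm short of the final place.

step_arm --series '[[[-1,-0.1,0],0,2],[[-3,-0.4,0],0,2],[[-6,-0.9,0],0,2],[[-10,-1.4,0],0,2],[[-15,-2.2,0],0,2]]'

```text
time_s: 23.52
ee_pos: [0.5068, 0.3168, 0.1936]
orientation: [2.238, 2.205, -0.0]
contact_force: [-0.6, 0.2, -4.3]
finger_gap: 0.116
```

step_arm --series '[[[-6,-0.9,0],0,2],[[-13,-1.9,0],0,2],[[-21,-3,0],0,2],[[-30,-4.3,0],0,2],[[-40,-5.8,0],0,2]]'

```text
time_s: 23.93
ee_pos: [0.5003, 0.2764, 0.1936]
orientation: [2.238, 2.205, 0.0]
contact_force: [-0.3, 0.2, -2.9]
finger_gap: 0.111
```

step_arm --series '[[[-11,-1.6,0],0,2],[[-23,-3.3,0],0,2],[[-35,-5,0],0,2],[[-47,-6.7,0],0,2],[[-59,-8.5,0],0,2]]'

```text
time_s: 24.35
ee_pos: [0.4909, 0.2171, 0.1937]
orientation: [2.238, 2.204, 0.0]
contact_force: [0.2, -1.0, -3.4]
finger_gap: 0.116
```

step_arm --series '[[[-12,-1.7,0],0,2],[[-24,-3.5,0],0,2],[[-36,-5.2,0],0,2],[[-48,-7,0],0,2],[[-60,-8.7,0],0,2]]'

```text
time_s: 24.77
ee_pos: [0.4813, 0.1574, 0.1937]
orientation: [2.238, 2.205, 0.0]
contact_force: [-1.0, -0.0, -3.5]
finger_gap: 0.115
```

step_arm --series '[[[-12,-1.7,0],0,2],[[-24,-3.5,0],0,2],[[-36,-5.2,0],0,2],[[-48,-7,0],0,2],[[-59,-8.6,0],0,2]]'

```text
time_s: 25.18
ee_pos: [0.4718, 0.0985, 0.1936]
orientation: [2.238, 2.204, -0.0]
contact_force: [-0.7, 0.2, -3.4]
finger_gap: 0.118
```

step_arm --series '[[[-10,-1.5,0],0,2],[[-19,-2.8,0],0,2],[[-27,-4,0],0,2],[[-34,-5,0],0,2],[[-40,-5.8,0],0,2]]'

```text
time_s: 25.6
ee_pos: [0.4655, 0.0591, 0.1936]
orientation: [2.238, 2.205, 0.0]
contact_force: [-0.4, 0.1, -3.6]
finger_gap: 0.115
```

step_arm --series '[[[-5,-0.7,0],0,2],[[-9,-1.3,0],0,2],[[-12,-1.7,0],0,2],[[-14,-2,0],0,2],[[-15,-2.1,0],0,2]]'

```text
time_s: 26.02
ee_pos: [0.4633, 0.0447, 0.1936]
orientation: [-2.238, -2.205, -0.0]
contact_force: [-0.3, 0.6, -3.2]
finger_gap: 0.116
```

step_arm --series '[[[0,0,0],0,2],[[0,0,0],0,2],[[0,0,0],0,2]]'

```text
time_s: 26.27
ee_pos: [0.4633, 0.0451, 0.1936]
orientation: [-2.238, -2.205, -0.0]
contact_force: [-0.1, 0.0, -3.4]
finger_gap: 0.117
```

Run:
```python
from h import *
go(.5034,.0434,.194,-.0176)
C=cam("wrist")
im=ctrl.grab_frame("wrist"); cv2.imwrite("pics/w14.png",im[:,:,::-1]); print(ctrl.landmark_of("ball_center","wrist"))
for l,z in (("trough_mouth",.09),):
  for k in ctrl.landmark_of(l,"wrist")[:2]: print(l,np.round(k["at"]),k["conf"],plane(C,k["at"],z).round(4))
print(proj(C,W(.6234,.0413,-.0176,[[0,0,.09],[-.019,.025,.112],[-.019,-.025,.112]])))
im=ctrl.grab_frame("side"); cv2.imwrite("pics/s14.png",cv2.resize(im[130:260,180:360],None,fx=4,fy=4,interpolation=cv2.INTER_CUBIC)[:,:,::-1])
```

```text
t 26.27 pos [0.4633 0.0451 0.1936] jawyaw -0.0147 tilt [-0.      0.0001] q [-0.164 -0.116  1.918  0.     1.34  -0.149] F [-0.1  0.  -3.4] gap 10.8
shift [-1.1 40.1 -0.4] roll 0.0029
[{'at': [275.7, 211.2], 'conf': 0.71}]
trough_mouth [460. 206.] 0.83 [0.6226 0.0426 0.09  ]
[[460.40959459 207.01407974]
 [456.33146532 183.16819353]
 [447.78186546 242.80087339]]
```

View pics/w14.png

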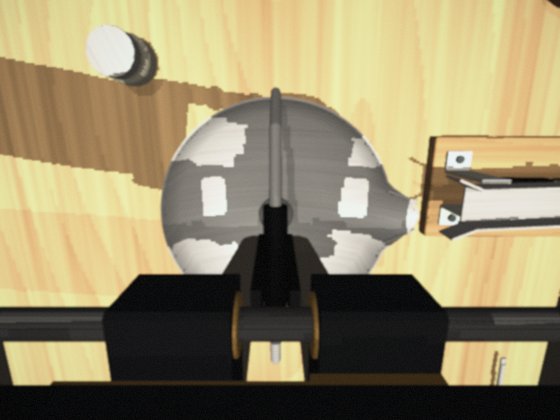

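View pics/s14.png

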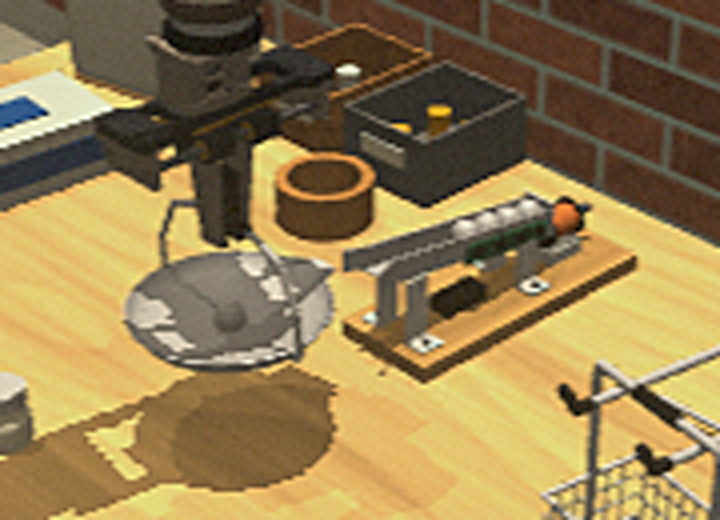

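The wrist view shows the mouth at about (461,208) and the lip tip at (412,214); in the side view the ball is at (230,317) of the crop and the dish is level. I'll check the trough's yaw with an overlay.

Run:
```python
from h import *
C=cam("wrist"); im=cv2.imread("pics/w14.png")
k=4; x0,y0=390,130
c=cv2.resize(im[y0:y0+130,x0:x0+170],None,fx=k,fy=k,interpolation=cv2.INTER_CUBIC); c2=c.copy()
def line(P,col):
    p=(proj(C,P)-[x0,y0]+.5)*k
    cv2.polylines(c,[p.astype(np.int32)],False,col,1)
t8=np.tan(np.radians(8))
for sy in (-.017,.017):
    line(W(.6230,.0418,-.0176,[[0,sy,.09],[.15,sy,.09-.15*t8]]),(0,0,255))
    line(W(.6230,.0418,-.0176,[[-.019,np.sign(sy)*.025,.112],[0,sy,.112],[.15,sy,.112-.15*t8]]),(255,0,0))
line(W(.6230,.0418,-.0176,[[0,.055,.012],[0,-.055,.012]]),(0,255,0))
s=ctrl.read_state(); px,py=s["ee_pos"][:2]
line(W(px,py,-.0147,[[.08,0,.124],[.108,0,.124]]),(0,255,255))
cv2.imwrite("pics/ov.png",np.vstack([c,c2])[:, :]) 
cv2.imwrite("pics/ov.png",c); cv2.imwrite("pics/ov2.png",c2)
```

```text
(no output)
```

View pics/ov.png

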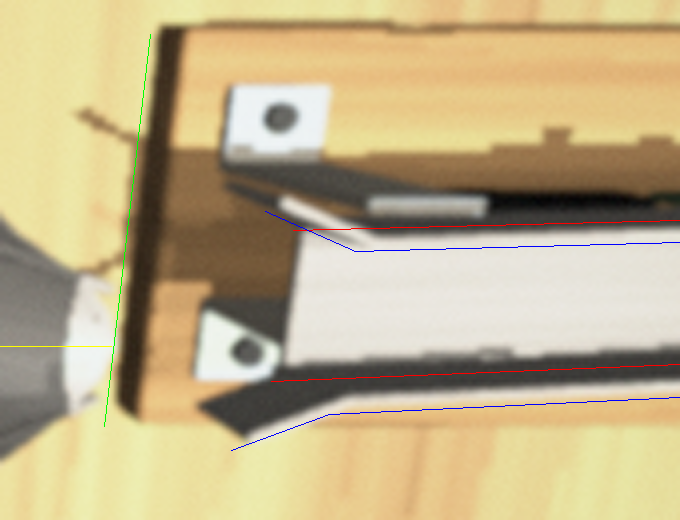

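View pics/ov2.png

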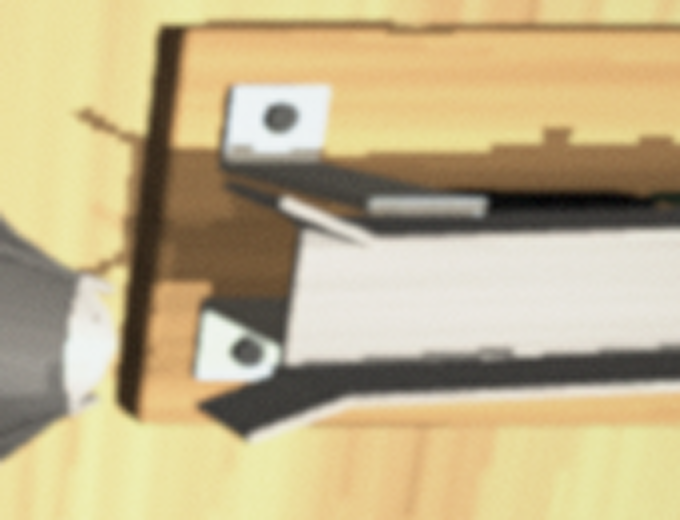

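The trough's yaw agrees; its mouth lies about 2 mm further +y and 1.5 mm further +x than my first estimate. The projected lip tip (yellow) matches the picture. Going forward 46 mm, with 3 mm down.

step_arm --series '[[[0,0.5,0],0,2],[[0,1.5,0],0,2],[[0,3,0],0,2],[[0,5,0],0,2],[[0.2,7.5,0],0,2]]'

```text
time_s: 26.88
ee_pos: [0.471, 0.0449, 0.1936]
orientation: [2.238, 2.205, -0.0]
contact_force: [-0.6, 0.2, -3.7]
finger_gap: 0.118
```

step_arm --series '[[[0.1,3,0],0,2],[[0.2,6.5,0],0,2],[[0.3,10,0],0,2],[[0.4,13.5,0],0,2],[[0.5,17,0],0,2]]'

```text
time_s: 27.3
ee_pos: [0.4882, 0.0452, 0.1936]
orientation: [2.238, 2.205, 0.0]
contact_force: [0.0, -0.2, -3.7]
finger_gap: 0.114
```

step_arm --series '[[[0.1,3,0],0,2],[[0.2,5.5,0],0,2],[[0.3,7.5,0],0,2],[[0.4,9,0],0,2],[[0.5,10,0],0,2]]'

```text
time_s: 27.72
ee_pos: [0.498, 0.0455, 0.1936]
orientation: [-2.238, -2.205, 0.0]
contact_force: [-0.7, 0.3, -3.9]
finger_gap: 0.117
```

step_arm --series '[[[0,0.5,0],0,2],[[0,0.5,0],0,2],[[0,0.5,0],0,2]]'

```text
time_s: 27.97
ee_pos: [0.4982, 0.0456, 0.1936]
orientation: [-2.238, -2.205, 0.0]
contact_force: [0.5, 0.0, -3.8]
finger_gap: 0.117
```

Run:
```python
from h import *
go(.5092,.0456,.1905,-.0165)
C=cam("wrist")
im=ctrl.grab_frame("wrist"); cv2.imwrite("pics/w15.png",im[:,:,::-1]); print(ctrl.landmark_of("ball_center","wrist"))
im=ctrl.grab_frame("side"); cv2.imwrite("pics/s15.png",cv2.resize(im[130:260,180:360],None,fx=4,fy=4,interpolation=cv2.INTER_CUBIC)[:,:,::-1])
```

```text
t 27.97 pos [0.4982 0.0456 0.1936] jawyaw -0.015 tilt [-0.0001  0.0001] q [-0.151 -0.02   1.827  0.     1.335 -0.136] F [ 0.5  0.  -3.8] gap 10.8
shift [ 0.2 11.   3.1] roll 0.0015
[{'at': [276.1, 215.1], 'conf': 0.65}]
```

View pics/w15.png

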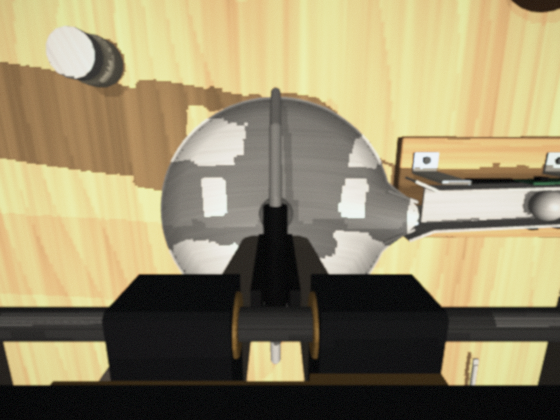

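View pics/s15.png

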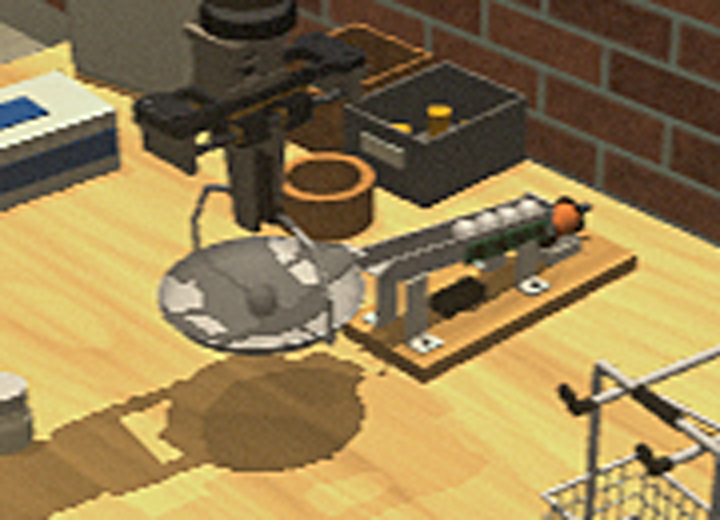

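The lip is in line with the channel, about 18 mm short of the mouth. Final approach: 9 mm forward, 3 mm down.

step_arm --series '[[[0.2,0.5,0.2],0,2],[[0.3,1.5,0.5],0,2],[[0.5,3,1],0,2],[[0.5,5,1.6],0.001,2],[[0.5,7,2.3],0.001,2]]'

```text
time_s: 28.53
ee_pos: [0.5055, 0.0459, 0.1913]
orientation: [2.239, 2.203, 0.0]
contact_force: [0.5, -0.7, -4.0]
finger_gap: 0.115
```

step_arm --series '[[[0,1.3,0.4],0,2],[[0,2,0.6],0,2],[[0,2,0.6],0,2],[[0,2,0.6],0,2],[[0,2,0.6],0,2]]'

```text
time_s: 28.95
ee_pos: [0.5073, 0.0459, 0.1907]
orientation: [-2.239, -2.204, 0.0]
contact_force: [1.1, 0.5, -3.3]
finger_gap: 0.113
```

step_arm --series '[[[0,0,0],0,2],[[0,0,0],0,2],[[0,0,0],0,2],[[0,0,0],0,2],[[0,0,0],0,2]]'

```text
time_s: 29.37
ee_pos: [0.5073, 0.0459, 0.1907]
orientation: [2.239, 2.204, 0.0]
contact_force: [-0.4, 0.8, -2.3]
finger_gap: 0.113
```

Run:
```python
from h import *
go(.5092,.0456,.1905,-.0165)
print(ctrl.read_state()["ft_torque"],abs(ctrl.read_state()["joint_velocities"]).max())
C=cam("wrist")
im=ctrl.grab_frame("wrist"); cv2.imwrite("pics/w16.png",im[:,:,::-1]); print(ctrl.landmark_of("ball_center","wrist"))
cv2.imwrite("pics/w16c.png",cv2.resize(im[130:270,360:540],None,fx=4,fy=4,interpolation=cv2.INTER_CUBIC)[:,:,::-1])
im=ctrl.grab_frame("side"); cv2.imwrite("pics/s16.png",cv2.resize(im[150:350,180:430],None,fx=3,fy=3,interpolation=cv2.INTER_CUBIC)[:,:,::-1])
```

```text
t 29.37 pos [0.5073 0.0459 0.1907] jawyaw -0.016 tilt [ 0. -0.] q [-0.147  0.007  1.806 -0.     1.328 -0.131] F [-0.4  0.8 -2.3] gap 10.4
shift [-0.2  1.9  0.2] roll 0.0005
[-0.09573801  0.07053399 -0.0384971 ] 0.0016757884782583957
[{'at': [274.3, 211.1], 'conf': 0.81}]
```

View pics/w16c.png

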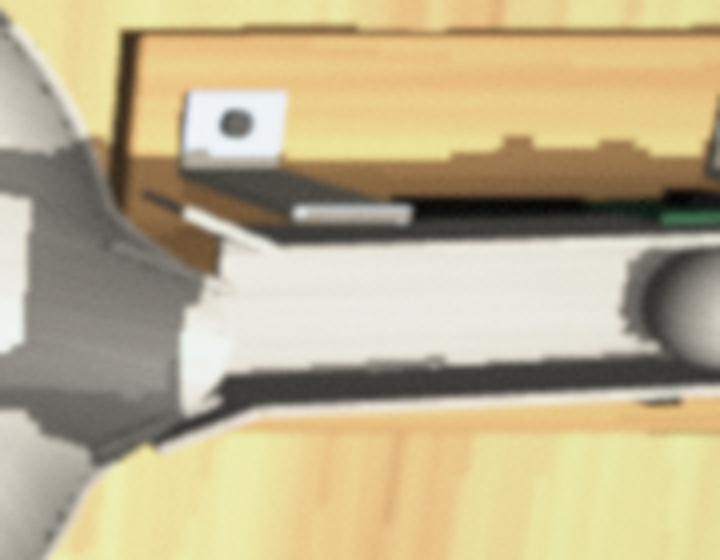

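View pics/s16.png

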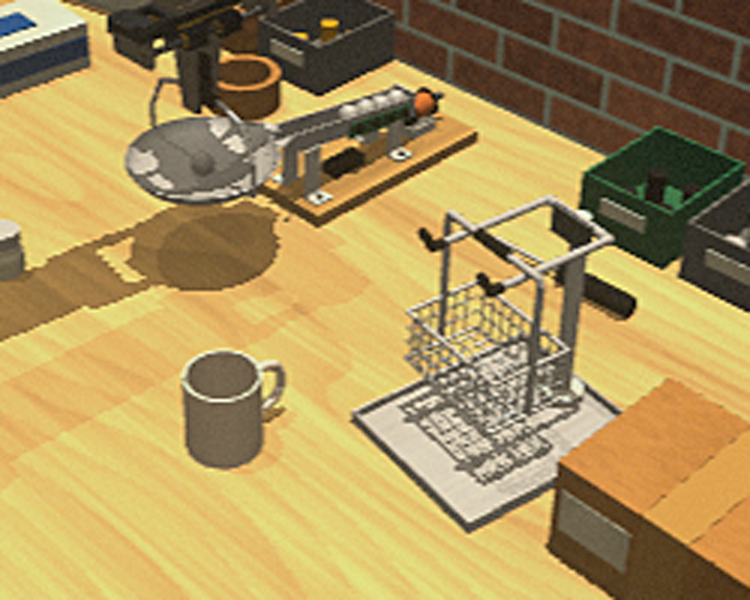

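View pics/w16.png

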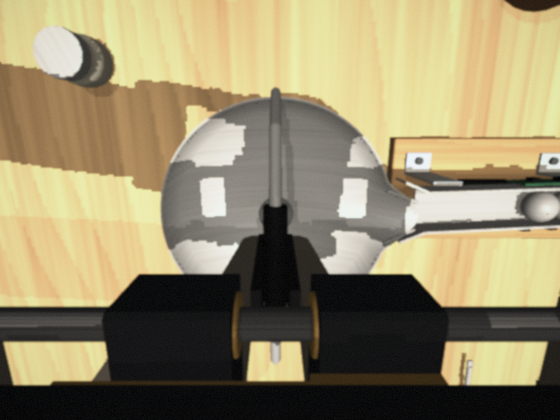

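The lip is centred in the channel once the parallax for its extra height is allowed for (345 against an expected 344 in the crop). The ball is centred at (274,213) and the basket still hangs on both prongs. I'll average force readings as a contact check before handing in.

step_arm --series '[[[0,0,0],0,2],[[0,0,0],0,2],[[0,0,0],0,2],[[0,0,0],0,2],[[0,0,0],0,2]]'

```text
time_s: 29.93
ee_pos: [0.5073, 0.0459, 0.1907]
orientation: [-2.239, -2.204, 0.0]
contact_force: [-0.1, 0.8, -3.6]
finger_gap: 0.112
```

Run:
```python
from h import *
F=[];M=[]
for i in range(12):
    im=ctrl.grab_frame("top"); s=ctrl.read_state(); F.append(s["contact_force"]);M.append(s["ft_torque"])
print(np.mean(F,0).round(2),np.std(F,0).round(2),np.mean(M,0).round(3),np.std(M,0).round(3))
cv2.imwrite("pics/top16.png",cv2.resize(im[100:300,80:480],None,fx=2,fy=2,interpolation=cv2.INTER_CUBIC)[:,:,::-1])
go(.5092,.0456,.1905,-.0165)
```

```text
[-0.19  0.   -3.4 ] [0.51 0.52 0.56] [-0.055  0.069 -0.012] [0.024 0.027 0.026]
t 30.53 pos [0.5073 0.0459 0.1907] jawyaw -0.016 tilt [ 0.0001 -0.    ] q [-0.147  0.007  1.806 -0.     1.328 -0.131] F [-0.1 -0.2 -3.5] gap 10.7
shift [-0.2  1.9  0.2] roll 0.0005
```

View pics/top16.png

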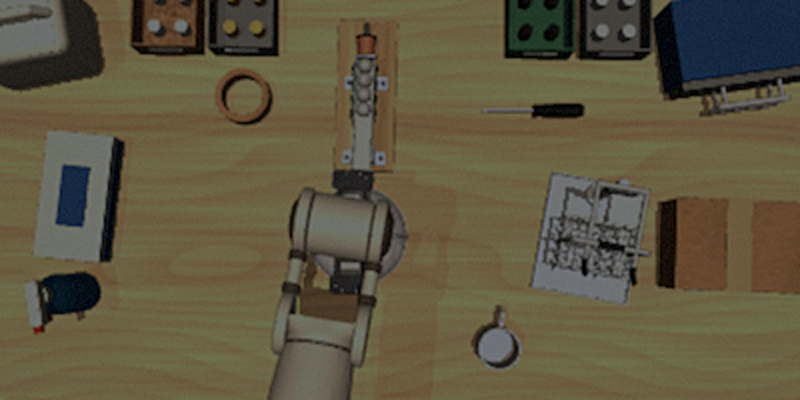

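The mean force is −3.4 N, the weight of the dish and ball and the same as during the carry, with no sideways load. So nothing is touching, and I'm handing in.

```bash
python3 -c "
from workcell import ctrl
print(ctrl.hand_in())"
```

```text
the job is handed in; nothing more can be done
None
```

The job is done and handed in at about 30.5 s of the 72 s allowed. The hand-in gives no verdict, so what follows is from my own checks.

- **Basket:** it hangs released by its bail, level, with the bar across both prongs. It was still hanging that way in the last side and top pictures.
- **Dish:** I lifted it by the black grip, turned it about 82° and carried it to the trough. It is still held there, level and motionless.
- **Ball:** it was in the middle of the dish in every picture along the way. In the last wrist picture it was at (274, 213), under the bow.
- **Lip:** the tip is about 9 mm before the mouth and about 31 mm above the channel floor. It points along the channel to within about half a degree and is centred to about 2 mm.
- **Touching nothing else:** the mean force was −3.4 N, the same as during the carry, with no sideways load. The other things are where they stood at the start.

**Checks that disagreed:**
- The first basket grasp started to lift before the fingers had closed; I went back down and closed again.
- The wrist camera put the hook and dish about 5 mm, and the trough mouth about 2 mm, from my first estimates. I used the wrist values.
- Before closing on the dish, I re-centred the fingers on its grip by about 2 mm.
- The final position is about 2 mm further back than I planned, which is still close to the mouth.

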